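# Bring the hanging canister carrier to rest over the chopping board

### The job

Take the wooden prop out from under the raised end of the hanging canister carrier and stand it upright on the round cork mat; then take the carriage by its black handle and slide it along the rail until the carrier hangs level, no longer swinging, with its middle above the centre of the square chopping board, keep it still there for a few seconds, let go and back off. The carrier swings freely and would go on swinging for minutes, so stop its swing by how you move the carriage: do not touch the carrier or its canisters, do not let it swing up steeply, keep the prop upright and leave the mug, the glass jar and the pepper mill where they are.

Things in the scene. Friction and masses are not known exactly. Their poses are not given: they have to be found in the camera images.
- rail: Fixed steel rail stand. Origin on the worktop, vertically below the rail and below the carriage's zero position. The round rail (18 mm thick) runs along this body's y axis, 285 mm above the worktop; its two thin posts stand 130 mm to the +x side, at y = +130 and -430 mm.
- handle (a point): Grip point of the black handle on top of the carriage: an upright block 26 mm (along the rail stand's x) by 40 mm (along the rail) in section, free from 305 to 350 mm above the worktop; this point is at 330 mm on the handle's axis. It is in line with the carrier's pivot. Its axes are those of the rail stand.
- carriage (a joint): Travel of the carriage along the rail in m: 0 at the start, growing as the carriage slides to the rail stand's -y (to the robot's right), stops at -0.03 and 0.38. Sliding friction about 3 N plus 3 N s/m; it stays where it is left, and the swinging carrier does not move it. Carriage 0.3 kg.
- carrier (a joint): Swing angle (rad) of the carrier about a free pin on the carriage 205 mm above the worktop, axis the rail stand's +x: 0 = level, positive = its +y (robot's left) end raised. Starts near +0.3, resting on the prop. Swings like a simple pendulum 0.6 m long (period 1.55 s, +-5 %), decay time 100 s. With a = acceleration of carriage (m/s2): 0.6 * angle'' = -9.81 * angle + a.
- canisters: The carrier's load: two lidded steel canisters, 98 mm wide, 88 mm tall, fixed 175 mm either side of the middle on a wooden tray 460 (along the rail) x 110 x 12 mm, which hangs by a wire bail with its underside 100 mm below the pin. 0.8 kg in all, centre of mass 53 mm below the pin, inertia about it 0.025 kg m2. Origin at the pin; axes turn with the carrier. Not to be touched.
- carrier_mid (a point): Middle of the underside of the carrier's tray, 100 mm below the swing pin; turns with the carrier.
- prop: Loose wooden prop, 0.35 kg; origin under the centre of its round foot (88 mm wide). Post 26 (x) x 32 mm (y), 222 mm tall; a level arm, 24 x 20 mm, top at 162 mm, reaches 130 mm from the post's axis along the prop's -y; the carrier's raised end rests on its tip. Starts 330 mm to the rail stand's +y, same axes. Drawn 80 mm along +y it is clear: the tray end drops and the carrier swings.
- prop_grip (a point): On the post's axis 198 mm above the foot's underside: where to grip the prop from above, fingers closing along the prop's x; the post is clear above the arm from 162 to 222 mm. Lift it some 8 mm before drawing it out: dragged along the worktop it tilts in the fingers.
- mat: Round cork mat fixed on the worktop, 120 mm across, 5 mm thick, left of the prop; origin at the centre of its underside.
- board: Square wooden chopping board fixed on the worktop under the rail, 200 x 200 mm, 18 mm thick; origin at the centre of its underside, straight below the rail's axis.
- mug: White mug, 80 mm wide, 90 mm tall, bystander; origin at its underside.
- pot: Glass jar, 60 mm wide, 100 mm tall, bystander; origin at its underside.
- mill: Wooden pepper mill, 52 mm wide, 130 mm tall, bystander; origin at its underside.
Mind the look-alikes: they are no part of the job. Of the things shaped like the prop, the wooden one is meant.

How it is judged:
By the outcome, as a careful person would: the job done as asked, in the order asked, and still so for the second after the job is handed in, with the robot touching nothing.
It also fails if it takes over 53 s, if anything falls off the work surface, if the arm or the gripper's body presses on something with over 40 N, if the wrist force passes 120 N, or if a joint passes its speed limit or range.

### The arm

A 6-joint arm with a two-finger parallel gripper is mounted at the origin on the work surface. World frame = base frame: x ahead of the robot, y to its left, z up, the work surface at z = 0. Lengths are in m, angles in rad, forces in N, time in s.
With the tool pointing down it reaches from about 0.35 to 0.975 m from the base axis. Payload 4.9 kg.
Tool frame: the origin (TCP) lies at the very end of the fingers, on their centre line; the grasp point (between the pads) lies 19 mm behind it; z points along the fingers, y is the line along which they close (so a half turn about z gives the same grasp; the last joint's range is limited). The gripper opens to 85 mm and grips with 20 to 120 N. Pads are 22 mm wide; open, the fingers measure 114 mm over their backs; the gripper's body (76 mm by 85 mm) begins 54 mm behind the grasp point. The pads swing forward as they close: fully open they stand 13 mm farther back than shut.
Start: joints at [1.056, 0.053, 1.613, -0, 1.476, -0.119], TCP at [0.241, 0.577, 0.194] pointing down, gripper open.
Joint ranges: [-3.01, 3.01], [-1.01, 2.22], [0.06, 2.58], [-1.02, 4.17], [0.09, 2.62], [-3.14, 3.14]. Speed limits (rad/s): [2.57, 2.57, 3.14, 3.14, 3.14, 3.14].

### API

Orientations are given as a rotation vector (axis times angle).
In Python, from station import get_obs, get_image, get_calibration, finish_job gives the robot as it stands.
- The arm moves only by the tool servo_tool, never from a script. Its argument "increments" is a list of rows, each a list of 5 numbers: the opening, from 0 (shut) to 1 (fully open), then the shift along the tool's x, y, z in mm, then the turn about the tool's z in degrees. In form: [[jaw, tx, ty, tz, spin], ...]. A call has 1 to 12 rows; each row shifts and turns the commanded pose from where the row before left it, along the tool's axes as they then stand; what a row does not reach is not made up. A row lasts 1/8 s, in which the tool goes at most 62.5 mm and 10.7 degrees, less where a joint would pass 70% of its speed; a pose out of reach is approached as far as the arm can. A call is refused whole if a number of a shift passes 62.5 or a number of a turn 10.7, either way. A call with a gripper value outside its range is refused whole. The fingers move at their own pace and stop on an object; "force" is the grip in N (left out, the last holds). Time passes only in rows, so rows that do not move let the fingers close. It gives the time, the measured TCP pose, the force, the opening and the grip force at its end, in the units of the state.
- get_obs(): the state, without advancing time (a new reading comes with each control period).
- get_image(name): name is "scene" or "top"; returns the picture (420x560x3 uint8, red, green, blue); there is no depth.
- get_calibration(name): a dict with "fx", "fy", "cx", "cy" (pixels), "dist_coeffs" ([k1, k2, p1, p2, k3] as OpenCV has them; the pictures are not rectified), "R" (3x3) and "t" (3): a world point X has camera coordinates R X + t. Camera axes: x right, y down, z forward; pixel columns grow to the right and rows downward; lengths in m; the calibration is good to about 2 mm. A picture is of the moment at which its call begins. get_calibration takes no time and is no camera call.
- finish_job(): hands the job in; it is judged then, once.
The state is a dict: "t": time; "q": joint angles; "dq": joint speeds; "effort": joint torques, N m; "tool_pos": TCP position; "tool_rot": TCP orientation; "contact_force": force on the tool from outside, world axes, zero at the start; "wrist_torque": the same for the moment, N m; "opening": finger opening in m; "grip_force": force on a finger pad.
Only numpy, scipy, OpenCV 4.12 (cv2) and the standard library are available. Lean on these libraries where they do the work, as an engineer would, in place of code of your own. Each camera call takes 0.05 s, during which the arm holds its last target. There are 200 camera calls.

## Working session

There is one attempt and no reset: what is moved stays moved. The work goes in short steps, Python scripts to look and compute and a tool call to move; the robot and the scene stay as the last step left them, time stands still between calls to the robot, and variables do not carry over. Pictures are saved under pics/ and viewed, at most 10 in all, crops included, and the job is handed in when it is done.

Besides the shell and the picture viewer there is one more tool, called after "Call:" as name([rows], argument=value, ...), one row to a line, values as JSON. servo_tool: Moves the arm, as the interface text tells. Its arguments: {"type":"object","properties":{"increments":{"type":"array"},"force":{"type":"number"}},"required":["increments"]}

```bash
mkdir -p pics
cat > h.py <<'E'
import numpy as np, cv2
from station import *
def cal(n):
    c=get_calibration(n);K=np.array([[c['fx'],0,c['cx']],[0,c['fy'],c['cy']],[0,0,1.]])
    return K,np.array(c['dist_coeffs'],float),np.array(c['R'],float),np.array(c['t'],float)
def ray(n,uv):
    K,d,R,t=cal(n);p=cv2.undistortPoints(np.array([[uv]],float),K,d)[0,0]
    return -R.T@t, R.T@np.array([p[0],p[1],1.])
def onz(n,uv,z):
    o,r=ray(n,uv);return o+r*(z-o[2])/r[2]
def proj(n,X):
    K,d,R,t=cal(n);return cv2.projectPoints(np.array(X,float).reshape(-1,3),cv2.Rodrigues(R)[0],t,K,d)[0].reshape(-1,2)
def snap(n,f):
    im=get_image(n);cv2.imwrite('pics/'+f,im[:,:,::-1]);return im
E
python3 - <<'E'
from h import *
for n in('scene','top'):
    snap(n,n+'0.png');K,d,R,t=cal(n);print(n,-R.T@t,R[2])
o=get_obs();print(o['t'],o['tool_pos'],o['tool_rot'],o['opening'])
E
```

```text
scene [1.17736084 0.47653533 0.99391923] [-0.63839899 -0.30253859 -0.70775499]
top [0.22961071 0.13962063 1.80822361] [ 0.13338676 -0.01540194 -0.99094437]
0.1 [0.24063874 0.57613713 0.19329388] [-6.17490346e-01 -3.07973696e+00  2.75643027e-03] 0.08561426350757648
```

View pics/scene0.png

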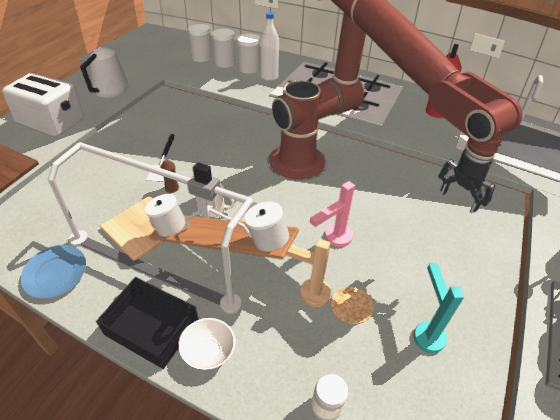

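View pics/top0.png

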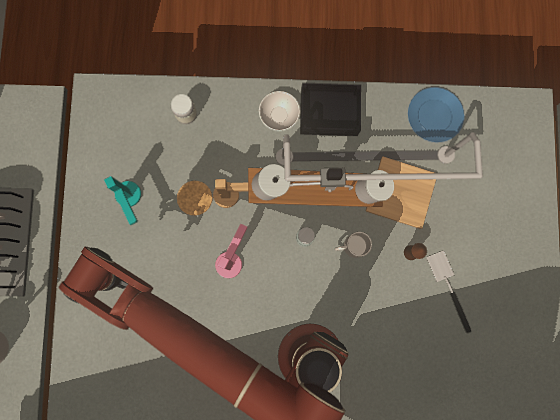

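The scene picture shows three props: wooden (scene 317,270; top 225,188), pink (scene 342,215; top 230,255) and teal (scene 437,310; top 122,195). The wooden one is meant, because it is wooden and its arm is under the tray end. The cork mat is at top (195,196), the handle at top (334,174), and the board is partly hidden under the right canister. I'll confirm with an enlarged crop.

Run:
```python
from h import *
t=cv2.imread('pics/top0.png');s=cv2.imread('pics/scene0.png')
a=cv2.resize(t[140:240,165:445],(784,280),interpolation=cv2.INTER_CUBIC)   # x2.8
b=cv2.resize(s[140:340,90:390],(450,300),interpolation=cv2.INTER_CUBIC)
b=cv2.resize(s[225:325,270:390],(360,300),interpolation=cv2.INTER_CUBIC)
c=cv2.resize(s[150:260,90:236],(398,300),interpolation=cv2.INTER_CUBIC)
o=np.zeros((580,784,3),np.uint8);o[:280]=a;o[280:,:360]=b;o[280:,370:768]=c
cv2.imwrite('pics/crop.png',o)
```

```text
(no output)
```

View pics/crop.png

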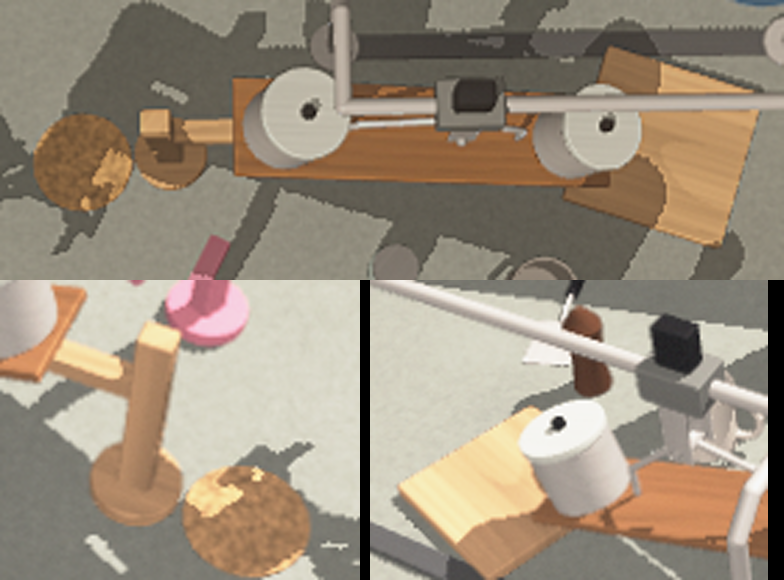

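The crop confirms it: the wooden prop's arm lies under the raised tray end, with the mat just left of it. All four board corners are visible in the top view. Next I fit the poses.

Run:
```python
from h import *
from scipy.optimize import least_squares
obs=[('top',(287.5,178.2),(0,.13,.285)),('top',(478.5,176.5),(0,-.43,.285)),('scene',(248,200),(0,.13,.285)),('scene',(80,148),(0,-.43,.285)),
('top',(447,154),(.13,-.43,.0)),('top',(285.4,155.4),(.13,.13,0)),('scene',(230,302),(.13,.13,.0)),('scene',(78,239),(.13,-.43,.0)),
('top',(220.7,183.2),(0,.33,.222)),('scene',(323,244.3),(0,.33,.222)),('top',(335.4,173.2),(0,0,.35))]
def W(p,l):
    c,s=np.cos(p[2]),np.sin(p[2]);return np.array([p[0]+c*l[0]-s*l[1],p[1]+s*l[0]+c*l[1],l[2]])
f=lambda p:np.concatenate([proj(n,W(p,l))[0]-uv for n,uv,l in obs])
r=least_squares(f,[.6,.1,0],loss='soft_l1');p=r.x;print('rail',p);print(r.fun.reshape(-1,2).round(1).tolist())
for n,uv,l in obs[8:]: print('direct',n,onz(n,uv,l[2]))
print('prop pred',W(p,(0,.33,0)),'handle',W(p,(0,0,.33)))
B=np.array([onz('top',q,.018) for q in[(383.6,157.1),(435.7,172.1),(421.4,226.8),(366.8,210.7)]]);b=B.mean(0);print(B.round(3).tolist(),b)
c,s=np.cos(p[2]),np.sin(p[2]);d=b[:2]-p[:2];print('board local',c*d[0]+s*d[1],-s*d[0]+c*d[1])
print('mat',onz('top',(194.6,198.2),.005),onz('scene',(352.3,305),.005))
# board in mask of wood colour etc: scene check
print('board scene', proj('scene',np.r_[B,[b]]).round(0).tolist())
for nm,uv in(('mug',(357,244)),('jar',(306,235)),('mill',(412,253)),('pinkfoot',(229,265)),('pinktop',(240,228))):print(nm,onz('top',uv,.05))
o=get_obs();Rt=cv2.Rodrigues(np.array(o['tool_rot']))[0];print(Rt.round(3).tolist())
```

```text
rail [ 0.54189826 -0.03478757  0.04281827]
[[0.3, -0.2], [1.0, -1.0], [0.3, 0.4], [-0.6, -3.2], [-1.7, 1.3], [-1.1, 1.8], [0.2, 1.9], [0.5, -0.4], [-0.4, -0.2], [-1.2, -1.2], [0.1, -0.5]]
direct top [0.52716237 0.2937849  0.222     ]
direct scene [0.53019029 0.2989845  0.222     ]
direct top [ 0.54054097 -0.03461672  0.35      ]
prop pred [0.52777255 0.29490996 0.        ] handle [ 0.54189826 -0.03478757  0.33      ]
[[0.673, -0.239, 0.018], [0.626, -0.419, 0.018], [0.436, -0.367, 0.018], [0.486, -0.182, 0.018]] [ 0.55490665 -0.30173903  0.018     ]
board local 0.0015695664127689472 -0.26726361367116225
mat [0.51369365 0.40111194 0.005     ] [0.51704907 0.40631576 0.005     ]
board scene [[132.0, 257.0], [100.0, 226.0], [148.0, 196.0], [183.0, 223.0], [141.0, 224.0]]
mug [ 0.36957102 -0.14437673  0.05      ]
jar [0.39470335 0.02393321 0.05      ]
mill [ 0.34470656 -0.32621482  0.05      ]
pinkfoot [0.28991805 0.27273826 0.05      ]
pinktop [0.41184113 0.24123731 0.05      ]
[[-0.923, 0.386, -0.001], [0.386, 0.923, -0.002], [0.0, -0.002, -1.0]]
```

Call:
servo_tool([
  [1,0,0,-9,9.3],
  [1,0,0,-9,9.3],
  [1,0,0,-9,9.3],
  [1,0,0,-9,9.3],
  [1,0,0,-9,9.3],
  [1,0,0,-9,9.3],
  [1,0,0,-9,9.1],
], force=50)

```text
t: 0.98
tool_pos: [0.2408, 0.5764, 0.257]
tool_rot: [2.18, 2.262, -0.002]
contact_force: [-0.7, -0.8, 0.1]
opening: 0.0856
grip_force: 0.0
```

Call:
servo_tool([
  [1,-25,23,0,0],
  [1,-42,39,0,0],
  [1,-42,39,0,0],
  [1,-42,39,0,0],
  [1,-42,39,0,0],
  [1,-42,39,0,0],
  [1,-38,36,0,0],
  [1,-20,19,0,0],
  [1,0,0,0,0],
])

```text
t: 2.1
tool_pos: [0.5269, 0.2939, 0.2565]
tool_rot: [-2.177, -2.264, 0.002]
contact_force: [0.3, 1.0, 0.0]
opening: 0.0854
grip_force: 0.0
```

```bash
cat > rel.py <<'E'
from h import *
import sys
o=get_obs();p=np.array(o['tool_pos']);R=cv2.Rodrigues(np.array(o['tool_rot']))[0]
T=np.array([float(a) for a in sys.argv[1:4]])
print('t',o['t'],'pos',p.round(4),'f',np.round(o['contact_force'],1),'open',round(o['opening'],4),'q6',round(o['q'][5],2))
a=.0428;w=np.array([np.cos(a),np.sin(a),0])
print('delta tool mm',(R.T@(T-p)*1e3).round(1),'spin',np.degrees(np.arctan2(np.dot(R.T@w,[-1,0,0]),np.dot(R.T@w,[0,1,0]))).round(2), R[:,2].round(3))
E
python3 rel.py .5275 .2955 .181
```

```text
t 2.1 pos [0.5269 0.2939 0.2565] f [0.3 1.  0. ] open 0.0854 q6 0.35
delta tool mm [ 1.6  0.8 75.5] spin -0.21 [-0.001 -0.001 -1.   ]
```

Call:
servo_tool([
  [1,1,1,20,0],
  [1,0,0,28,0],
  [1,0,0,20,0],
  [1,0,0,7.5,0],
  [1,0,0,0,0],
  [0,0,0,0,0],
  [0,0,0,0,0],
  [0,0,0,0,0],
  [0,0,0,0,0],
  [0,0,0,0,0],
  [0,0,0,0,0],
], force=60)

```text
t: 3.48
tool_pos: [0.5277, 0.2967, 0.1829]
tool_rot: [2.174, 2.267, 0.003]
contact_force: [1.3, 0.3, 4.3]
opening: 0.0226
grip_force: 59.0
```

```bash
python3 rel.py .515 .4035 .186;python3 - <<'E'
from h import *
o=get_obs();print(o['grip_force'])
a=snap('top','top1.png')[140:240,165:365];b=snap('scene','sc1.png')[180:340,230:400]
cv2.imwrite('pics/c1.png',np.hstack([cv2.resize(a,(400,200)),cv2.resize(b,(340,320))[:200*0+320][60:260]])[:,:,::-1])
E
```

```text
t 3.475 pos [0.5277 0.2967 0.1829] f [1.3 0.3 4.3] open 0.0226 q6 0.35
delta tool mm [107.2  -8.2  -3.1] spin -0.04 [ 0.002  0.001 -1.   ]
58.98303983733058
```

View pics/c1.png

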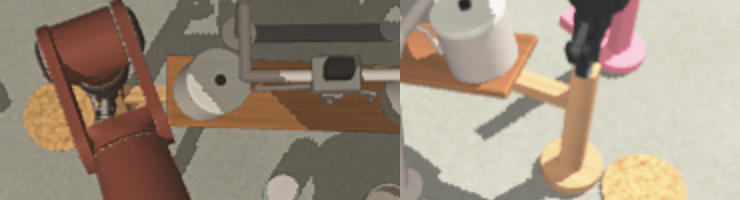

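The crop shows the gripper holding the post above the arm, with the mat free to its left. Lifting and drawing it out.

Call:
servo_tool([
  [0,0,0,-5,0],
  [0,0,0,-6,0],
  [0,4,0,0,0],
  [0,16,-1,0,0],
  [0,22,-2,0,0],
  [0,22,-2,0,0],
  [0,20,-2,0,0],
  [0,15,-1,0,0],
  [0,8,0,0,0],
  [0,0,0,0,0],
  [0,0,0,0,0],
])

```text
t: 4.95
tool_pos: [0.5147, 0.4025, 0.1929]
tool_rot: [2.174, 2.267, -0.001]
contact_force: [0.5, -0.4, -3.3]
opening: 0.0227
grip_force: 59.8
```

```bash
python3 rel.py .515 .4035 .188;python3 - <<'E'
from h import *
b=snap('scene','sc2.png')[150:350,200:440]
cv2.imwrite('pics/c2.png',cv2.resize(b,(720,600))[:,:,::-1])
E
```

```text
t 4.95 pos [0.5147 0.4025 0.1929] f [ 0.5 -0.4 -3.3] open 0.0227 q6 0.51
delta tool mm [1.  0.3 4.9] spin -0.06 [ 0.    -0.001 -1.   ]
```

View pics/c2.png

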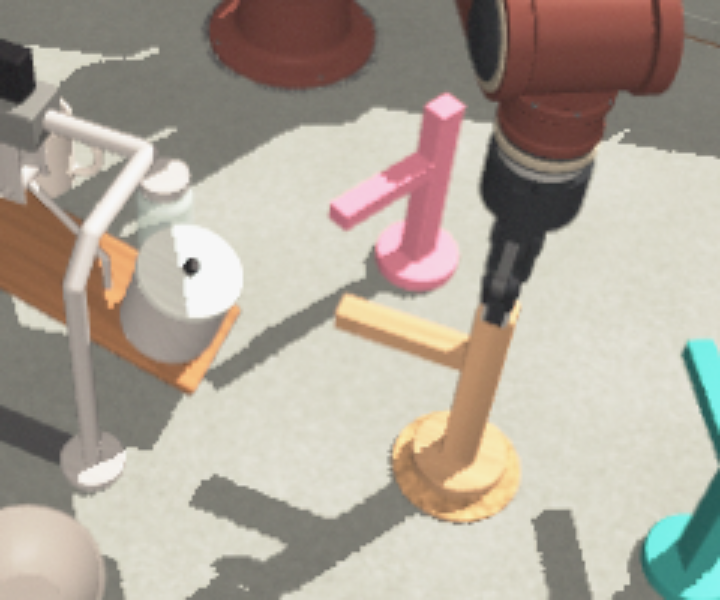

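The prop hangs upright over the mat and clear of the carrier. Lowering and releasing.

Call:
servo_tool([
  [0,0,0,3,0],
  [0,0,0,2,0],
  [0,0,0,1,0],
  [0,0,0,0,0],
])

```text
t: 5.5
tool_pos: [0.515, 0.4035, 0.1881]
tool_rot: [2.174, 2.268, 0.003]
contact_force: [-0.5, 0.9, 2.3]
opening: 0.0223
grip_force: 60.7
```

Call:
servo_tool([
  [0.5,0,0,0,0],
  [0.8,0,0,0,0],
  [1,0,0,0,0],
  [1,0,0,-10,0],
  [1,0,0,-35,0],
  [1,0,0,-50,0],
  [1,0,0,-55,0],
  [1,0,0,-40,0],
  [1,0,0,-20,0],
])

```text
t: 6.62
tool_pos: [0.515, 0.4033, 0.4012]
tool_rot: [2.173, 2.267, 0.008]
contact_force: [0.5, -0.7, -0.6]
opening: 0.0853
grip_force: 0.0
```

```bash
python3 rel.py .5415 -.035 .40;python3 - <<'E'
from h import *
b=snap('scene','sc3.png')[100:340,60:400]
cv2.imwrite('pics/c3.png',cv2.resize(b,(780,550))[:,:,::-1])
E
```

```text
t 6.625 pos [0.515  0.4033 0.4012] f [ 0.5 -0.7 -0.6] open 0.0853 q6 0.51
delta tool mm [-4.391e+02  7.900e+00  1.000e-01] spin -0.03 [ 0.005  0.003 -1.   ]
```

View pics/c3.png

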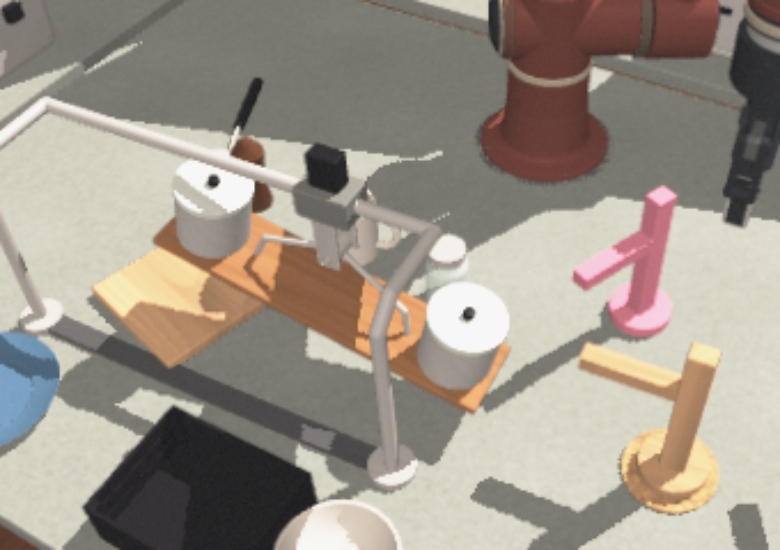

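The prop stands upright on the mat and the carrier swings free. Going to the handle.

Call:
servo_tool([
  [1,-20,0,0,0],
  [1,-45,1,0,0],
  [1,-55,1,0,0],
  [1,-55,1,0,0],
  [1,-55,1,0,0],
  [1,-55,1,0,0],
  [1,-55,1,0,0],
  [1,-50,1,0,0],
  [1,-34,1,0,0],
  [1,-15,0,0,0],
  [1,0,0,0,0],
])

```text
t: 8.05
tool_pos: [0.5404, -0.0357, 0.3951]
tool_rot: [-2.174, -2.264, 0.002]
contact_force: [-0.1, -0.1, 0.6]
opening: 0.0858
grip_force: 0.0
```

```bash
python3 rel.py .5415 -.035 .314;python3 - <<'E'
from h import *
b=snap('scene','sc4.png')[100:340,60:400]
a=snap('top','top4.png')[130:250,200:460]
o=np.zeros((590,520,3),np.uint8);o[:350,:496]=cv2.resize(b,(496,350));o[350:]=cv2.resize(a,(520,240))
cv2.imwrite('pics/c4.png',o[:,:,::-1])
E
```

```text
t 8.05 pos [ 0.5404 -0.0357  0.3951] f [-0.1 -0.1  0.6] open 0.0858 q6 -0.24
delta tool mm [ 0.6  1.3 81.1] spin -0.12 [-0.003  0.001 -1.   ]
```

View pics/c4.png

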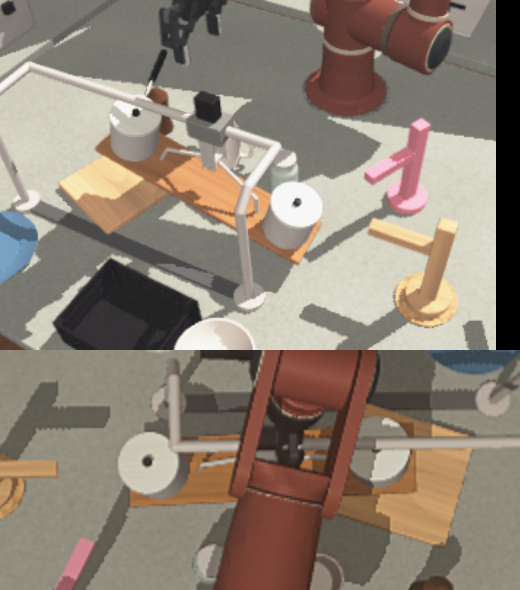

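Run:
```python
from h import *
print(proj('scene',[[.5404,-.0357,.395],[.5404+.05,-.0357,.408],[.5404-.05,-.0357,.408],[.5419,-.0348,.35],[.5419,-.0348,.33]]))
print(proj('top',[[.5404,-.0357,.395],[.5419,-.0348,.35]]))
```

```text
[[198.63922907 150.70475596]
 [185.73785506 157.7833605 ]
 [209.63880898 135.55604025]
 [200.54908418 165.83385963]
 [201.38788555 172.08796188]]
[[337.8361144  169.82189952]
 [335.47147203 172.72106839]]
```

Run:
```python
import cv2;a=cv2.imread('pics/sc4.png')[90:220,130:290];cv2.imwrite('pics/c5.png',cv2.resize(a,(640,520)))
```

```text
(no output)
```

View pics/c5.png

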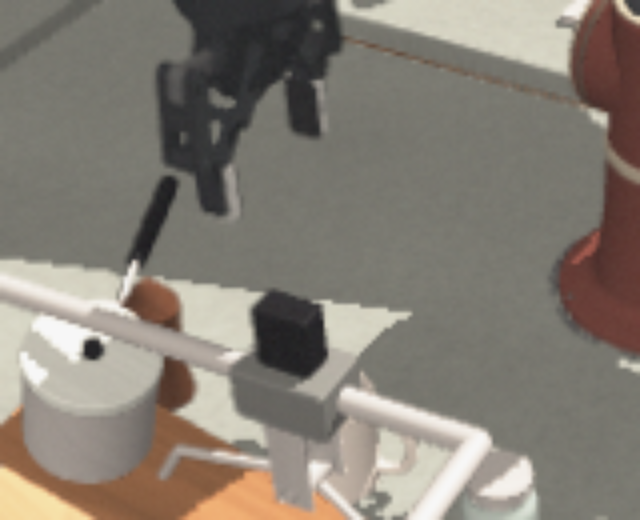

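Run:
```python
from h import *
y=np.array([.386,.923,0])
P=np.array([.2406,.5761,.1933])
for z in(0,.013,.03,.05):print(z,proj('scene',[P+.0425*y+[0,0,z],P-.0425*y+[0,0,z]]).round(1).tolist())
P=np.array([.5404,-.0357,.3951]);y=np.array([.999,.043,0])
for z in(0,.013,.03,.05):print(z,proj('scene',[P+.0425*y+[0,0,z],P-.0425*y+[0,0,z]]).round(1).tolist())
a=cv2.imread('pics/scene0.png')[150:225,420:510].astype(int)
m=a.max(2)<60
ys,xs=np.where(m);
for r in range(30,75,5):print(150+r,''.join('#' if v else '.' for v in m[r]))
```

```text
0 [[464.3, 223.6], [438.9, 206.9]]
0.013 [[465.8, 220.4], [440.2, 203.7]]
0.03 [[467.9, 216.0], [442.0, 199.3]]
0.05 [[470.4, 210.8], [444.1, 194.1]]
0 [[189.0, 160.6], [207.8, 141.3]]
0.013 [[188.3, 156.2], [207.3, 136.9]]
0.03 [[187.4, 150.3], [206.7, 131.1]]
0.05 [[186.3, 143.1], [205.9, 124.1]]
180 .......................#########################################..........................
185 .......................#...##............#####################............................
190 .....................#..###........................####..##.......#####...................
195 ....................................................####...###...#######..................
200 .......................................................####.##########....................
205 .........................................................###....##........................
210 ......................................................##..................................
215 ..........................................................................................
220 ..........................................................................................
```

Run:
```python
from h import *
P=np.array([.5147,.4025,.1929])
for z in(0,.019,.03,.05):print(z,((proj('scene',[P+[.013,0,z],P+[.026,0,z]])-[200,150])*3).round(1).tolist())
print(((proj('scene',[[.5147,.4025,.232],[.5147,.4025-.13,.17],[.5147,.4025,.01]])-[200,150])*3).round(0).tolist())
```

```text
0 [[484.0, 348.5], [478.9, 359.9]]
0.019 [[488.0, 334.0], [482.8, 345.5]]
0.03 [[490.3, 325.5], [485.2, 337.0]]
0.05 [[494.7, 309.6], [489.5, 321.2]]
[[497.0, 307.0], [341.0, 299.0], [455.0, 459.0]]
```

Crop c5 shows the open fingers straddling the handle (top at scene 202,167). The tips look about 35 mm higher than the TCP reading suggests. I'll descend, close, and check the opening.

Call:
servo_tool([
  [1,0.6,1.3,20,0],
  [1,0,0,25,0],
  [1,0,0,20,0],
  [1,0,0,10,0],
  [1,0,0,5,0],
  [1,0,0,0,0],
])

```text
t: 8.9
tool_pos: [0.5425, -0.0345, 0.3172]
tool_rot: [2.174, 2.268, 0.0]
contact_force: [0.5, 0.0, 0.6]
opening: 0.0852
grip_force: 0.0
```

```bash
python3 rel.py .5415 -.035 .313;python3 - <<'E'
from h import *
b=snap('scene','sc6.png')[90:220,130:290];cv2.imwrite('pics/c6.png',cv2.resize(b,(640,520))[:,:,::-1])
E
```

```text
t 8.9 pos [ 0.5425 -0.0345  0.3172] f [0.5 0.  0.6] open 0.0852 q6 -0.24
delta tool mm [-0.4 -1.   4.2] spin -0.03 [ 0. -0. -1.]
```

View pics/c6.png

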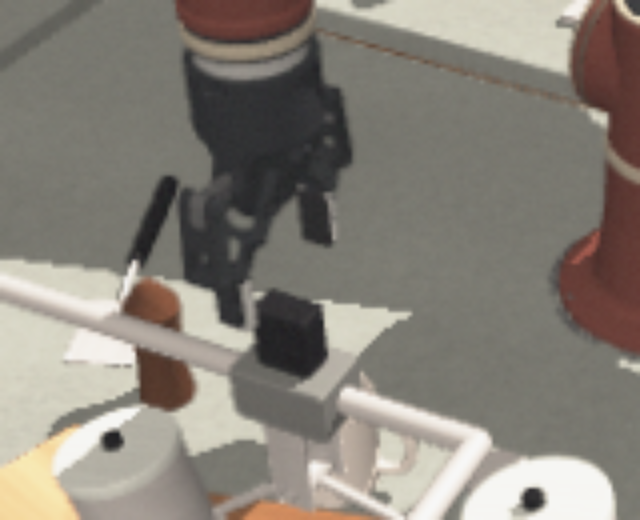

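The near pad tip (240,325 in the crop) sits just below the handle's top. Going to z = 0.310 gives a safe grip either way.

Call:
servo_tool([
  [1,0,0,4,0],
  [1,0,0,3,0],
  [0,0,0,0,0],
  [0,0,0,0,0],
  [0,0,0,0,0],
  [0,0,0,0,0],
  [0,0,0,0,0],
  [0,0,0,0,0],
], force=60)

```text
t: 9.95
tool_pos: [0.5429, -0.0345, 0.3105]
tool_rot: [2.173, 2.267, 0.002]
contact_force: [2.4, 0.1, 1.7]
opening: 0.0231
grip_force: 58.9
```

```bash
cat > ang.py <<'E'
from h import *
RAIL=np.array([.5419,-.0348]);YA=.0428
def local(s,th,ly,lz):
    y=-s+ly*np.cos(th)-lz*np.sin(th);z=.205+ly*np.sin(th)+lz*np.cos(th)
    return np.array([RAIL[0]-np.sin(YA)*y,RAIL[1]+np.cos(YA)*y,z])
def ang(im,s,rng=.5,z0=.012):
    g=cv2.GaussianBlur(im.max(2).astype(np.float32),(0,0),.8)
    ths=np.arange(-rng,rng,.004)
    sc=[]
    for sg in(.175,-.175):
        uv=proj('scene',[local(s,t,sg,z0) for t in ths]).astype(np.float32)
        v=np.full(len(ths),255.)
        for dx in(-1,0,1):
            for dy in(-1,0,1):
                k=cv2.remap(g,uv[:,0]+dx,uv[:,1]+dy,cv2.INTER_LINEAR).ravel()
                ring=np.max([cv2.remap(g,uv[:,0]+dx+5*np.cos(q),uv[:,1]+dy+4*np.sin(q),cv2.INTER_LINEAR).ravel() for q in np.arange(0,6.28,.785)],0)
                ring2=np.mean([cv2.remap(g,uv[:,0]+dx+5*np.cos(q),uv[:,1]+dy+4*np.sin(q),cv2.INTER_LINEAR).ravel() for q in np.arange(0,6.28,.785)],0)
                v=np.minimum(v,k-ring2)
        sc.append(v)
    tot=sc[0]+sc[1];i=tot.argmin();return ths[i],[(round(float(ths[c.argmin()]),3),int(c.min())) for c in sc]
E
python3 rel.py .5415 -.035 .311;python3 - <<'E'
from ang import *
for f in('scene0','sc2','sc3','sc4','sc6'):
    print(f,ang(cv2.imread(f'pics/{f}.png')[:,:,::-1],0))
E
```

```text
t 9.95 pos [ 0.5429 -0.0345  0.3105] f [2.4 0.1 1.7] open 0.0231 q6 -0.24
delta tool mm [-0.4 -1.4 -0.5] spin -0.02 [ 0.002 -0.    -1.   ]Traceback (most recent call last):
  File "<stdin>", line 3, in <module>
  File "ang.py", line 16, in ang
    ring=np.max([cv2.remap(g,uv[:,0]+dx+5*np.cos(q),uv[:,1]+dy+4*np.sin(q),cv2.INTER_LINEAR).ravel() for q in np.arange(0,6.28,.785)],0)
                 ~~~~~~~~~^^^^^^^^^^^^^^^^^^^^^^^^^^^^^^^^^^^^^^^^^^^^^^^^^^^^^^^^^^^^^^^^^^
cv2.error: OpenCV(4.12.0) /io/opencv/modules/imgproc/src/imgwarp.cpp:1821: error: (-215:Assertion failed) ((map1.type() == CV_32FC2 || map1.type() == CV_16SC2) && map2.empty()) || (map1.type() == CV_32FC1 && map2.type() == CV_32FC1) in function 'remap'
```

```bash
python3 - <<'E'
s=open('ang.py').read()
i=s.index('                ring=');j=s.index('                ring2=');s=s[:i]+s[j:]
s=s.replace("cv2.remap(g,uv[:,0]+dx,uv[:,1]+dy,cv2.INTER_LINEAR).ravel()","S(g,uv[:,0]+dx,uv[:,1]+dy)").replace("cv2.remap(g,uv[:,0]+dx+5*np.cos(q),uv[:,1]+dy+4*np.sin(q),cv2.INTER_LINEAR).ravel()","S(g,uv[:,0]+dx+5*np.cos(q),uv[:,1]+dy+4*np.sin(q))")
s=s.replace("def ang","from scipy.ndimage import map_coordinates\nS=lambda g,x,y:map_coordinates(g,[y,x],order=1,mode='nearest')\ndef ang")
open('ang.py','w').write(s)
E
python3 - <<'E'
from ang import *
for f in('scene0','sc1','sc2','sc3','sc4','sc6'):
    print(f,ang(cv2.imread(f'pics/{f}.png')[:,:,::-1],0))
E
```

```text
scene0 (np.float64(0.3000000000000007), [(0.232, -176), (0.364, -184)])
sc1 (np.float64(0.3000000000000007), [(0.232, -126), (0.364, -184)])
sc2 (np.float64(-0.2559999999999998), [(-0.332, -160), (-0.188, -169)])
sc3 (np.float64(-0.21199999999999974), [(-0.308, -169), (-0.14, -184)])
sc4 (np.float64(-0.2559999999999998), [(-0.332, -163), (-0.236, -166)])
sc6 (np.float64(0.25200000000000067), [(0.196, -176), (0.28, -155)])
```

```bash
sed -i 's/z0=.012/z0=.001/' ang.py
cat > meas.py <<'E'
from ang import *
from scipy.optimize import least_squares
import sys,json
def meas(n,s,om=None):
    D=[]
    for _ in range(n):
        t=get_obs()['t'];im=get_image('scene');a,l=ang(im,s);D.append((t,a,l[0][0],l[1][0]))
    D=np.array(D);json.dump(D.tolist(),open('pics/last.json','w'));return D
def fit(t,th,t0,om=None):
    f=lambda p:p[0]*np.cos(p[2]*(t-t0))+p[1]*np.sin(p[2]*(t-t0))+p[3]-th
    if om: r=least_squares(lambda q:np.r_[f([q[0],q[1],om,q[2]]),q[2]*.3],[0.1,0.1,0],loss='soft_l1',f_scale=.02);p=[r.x[0],r.x[1],om,r.x[2]]
    else: r=least_squares(f,[.1,.1,4.04,0],loss='soft_l1',f_scale=.02);p=r.x
    return p,r
E
python3 - <<'E'
from meas import *
D=meas(24,0);print(D.round(3).tolist())
ex=np.array([(4.95,ang(cv2.imread('pics/sc2.png')[:,:,::-1],0)[0]),(6.625,ang(cv2.imread('pics/sc3.png')[:,:,::-1],0)[0]),(8.05,ang(cv2.imread('pics/sc4.png')[:,:,::-1],0)[0]),(8.9,ang(cv2.imread('pics/sc6.png')[:,:,::-1],0)[0])])
A=np.r_[D[:,:2],ex];t0=get_obs()['t']
for om in np.arange(3.8,4.3,.05):
    p,r=fit(A[:,0],A[:,1],t0,om);print(round(om,2),np.round(p,3),r.cost.round(5))
p,r=fit(A[:,0],A[:,1],t0);print(t0,p,np.abs(r.fun).max(),r.fun.round(3))
E
```

```text
[[9.95, -0.044, -0.004, -0.044], [10.0, 0.016, 0.016, 0.04], [10.05, 0.064, 0.06, 0.064], [10.1, 0.12, 0.12, 0.108], [10.15, 0.164, 0.16, 0.172], [10.2, 0.2, 0.2, 0.152], [10.25, 0.236, 0.228, 0.216], [10.3, 0.256, 0.292, 0.236], [10.35, 0.26, 0.256, 0.216], [10.4, 0.26, 0.256, 0.216], [10.45, 0.24, 0.24, 0.24], [10.5, 0.22, 0.22, 0.216], [10.55, 0.192, 0.188, 0.172], [10.6, 0.152, 0.144, 0.108], [10.65, 0.108, 0.1, 0.108], [10.7, 0.064, 0.056, 0.064], [10.75, -0.004, 0.016, 0.02], [10.8, -0.052, -0.028, -0.048], [10.85, -0.112, -0.072, -0.112], [10.9, -0.156, -0.14, -0.18], [10.95, -0.16, -0.168, -0.204], [11.0, -0.244, -0.244, -0.204], [11.05, -0.244, -0.244, -0.228], [11.1, -0.244, -0.244, -0.252]]
3.8 [-0.283 -0.057  3.8   -0.03 ] 0.00929
3.85 [-0.28  -0.044  3.85  -0.025] 0.0066
3.9 [-0.278 -0.031  3.9   -0.02 ] 0.00433
3.95 [-0.275 -0.019  3.95  -0.015] 0.00258
4.0 [-0.27  -0.006  4.    -0.01 ] 0.00153
4.05 [-0.266  0.005  4.05  -0.006] 0.00104
4.1 [-2.63e-01  1.70e-02  4.10e+00 -2.00e-03] 0.00102
4.15 [-2.59e-01  2.70e-02  4.15e+00  1.00e-03] 0.00165
4.2 [-2.56e-01  3.80e-02  4.20e+00  4.00e-03] 0.00277
4.25 [-0.253  0.048  4.25   0.006] 0.00427
11.15 [-2.63850126e-01  1.15760551e-02  4.07768299e+00 -3.57606456e-03] 0.03286791908293943 [ 0.004 -0.002  0.003 -0.003 -0.002  0.    -0.006 -0.006 -0.    -0.002
  0.006  0.004 -0.    -0.    -0.003 -0.01   0.005 -0.001  0.008  0.004
 -0.033  0.018 -0.006 -0.02   0.006  0.006  0.004  0.009]
```

```bash
cat > plan.py <<'E'
import numpy as np,sys
def plan(A,B,om,dist,N,tau,vmax=.45):
    """theta=A cos+B sin about now; rows of 1/8 s; returns mm per row"""
    dt=.125;L=9.81/om**2;T=N*dt+tau
    # free response rotated to end ; impulses dv_k at k*dt+tau
    tk=np.arange(N+1)*dt+tau
    D=np.zeros((N+1,N));
    for k in range(N):D[k,k]=1;D[k+1,k]=-1
    gs=(np.sin(om*(T-tk))/om/L)@D; gc=(np.cos(om*(T-tk))/L)@D
    M=np.array([gs*om,gc,np.full(N,dt)])
    b=np.array([-(A*np.cos(om*T)+B*np.sin(om*T))*om,-(-A*np.sin(om*T)+B*np.cos(om*T))*om,dist])
    W=D.T@D+1e-3*np.eye(N);Wi=np.linalg.inv(W);v=Wi@M.T@np.linalg.solve(M@Wi@M.T,b)
    t=np.arange(0,T,.02);th=A*np.cos(om*t)+B*np.sin(om*t)
    for k,d in enumerate(D@v):th+=np.where(t>tk[k],np.sin(om*(t-tk[k]))*d/om/L,0)
    return v*dt*1e3,np.abs(th).max()
if __name__=='__main__':
    A,B,om,d,tau=map(float,sys.argv[1:6])
    for N in map(int,sys.argv[6:]):
        v,m=plan(A,B,om,d,N,tau);print(N,m.round(3),v.round(1).tolist(),v.sum().round(1))
E
python3 plan.py -.264 .0116 4.078 .267 .04 9 10 11 12 13 14 16 18 20
```

```text
9 0.267 [92.0, 91.9, 42.1, -14.3, -44.5, -34.2, 8.9, 56.8, 68.4] 267.0
10 0.264 [67.7, 75.7, 46.4, 5.2, -25.2, -30.8, -10.0, 26.0, 56.4, 55.6] 267.0
11 0.264 [49.1, 59.8, 43.3, 14.9, -10.3, -21.3, -13.7, 9.1, 36.5, 53.8, 45.7] 267.0
12 0.264 [34.9, 45.1, 36.4, 17.7, -1.1, -12.0, -10.5, 3.0, 23.6, 42.5, 50.0, 37.6] 267.0
13 0.264 [23.9, 32.2, 27.7, 15.8, 2.9, -5.5, -5.7, 2.9, 17.8, 33.9, 45.0, 45.3, 30.7] 267.0
14 0.264 [15.8, 21.4, 18.7, 11.2, 2.9, -2.2, -1.7, 5.1, 16.7, 29.8, 40.5, 44.8, 39.7, 24.4] 267.0
16 0.264 [6.3, 7.4, 4.5, 0.2, -3.2, -3.5, 0.3, 8.0, 18.5, 29.5, 38.4, 43.2, 42.5, 36.3, 25.7, 12.8] 267.0
18 0.264 [4.0, 3.3, -0.3, -4.7, -7.4, -6.5, -1.4, 7.6, 18.9, 30.2, 39.2, 44.0, 43.5, 38.0, 28.9, 18.4, 8.9, 2.4] 267.0
20 0.264 [4.6, 4.5, 1.5, -2.4, -4.7, -3.9, 1.0, 9.5, 20.1, 30.7, 39.1, 43.4, 42.6, 36.9, 27.7, 16.9, 6.9, -0.3, -3.7, -3.2] 267.0
```

Call:
servo_tool([
  [0,-6,0,0,0],
  [0,-7.5,0,0,0],
  [0,-4.5,0,0,0],
  [0,0,0,0,0],
  [0,3,0,0,0],
  [0,3.5,0,0,0],
  [0,0,0,0,0],
  [0,-8,0,0,0],
  [0,-18.5,0,0,0],
  [0,-29.5,0,0,0],
  [0,-38.5,0,0,0],
  [0,-43,0,0,0],
])

```text
t: 12.65
tool_pos: [0.5493, -0.1826, 0.3105]
tool_rot: [-2.171, -2.27, -0.006]
contact_force: [7.5, 4.3, 4.6]
opening: 0.0227
grip_force: 59.5
```

Call:
servo_tool([
  [0,-42.5,0,0,0],
  [0,-36.5,0,0,0],
  [0,-25.5,0,0,0],
  [0,-13,0,0,0],
])

```text
t: 13.15
tool_pos: [0.5545, -0.3007, 0.3105]
tool_rot: [-2.174, -2.268, -0.006]
contact_force: [6.0, 3.1, 5.2]
opening: 0.0228
grip_force: 59.5
```

```bash
python3 rel.py .5533 -.3015 .3105
python3 - <<'E'
from meas import *
D=meas(26,.267);print(D.round(3).tolist());t0=get_obs()['t']
D=D[3:]
for om in(4.05,4.08,4.1):
    p,r=fit(D[:,0],D[:,1],t0,om);print(t0,np.round(p,4),r.cost)
print(np.round(r.fun,3))
snap('scene','sc7.png')
E
python3 rel.py .5533 -.3015 .3105
```

```text
t 13.15 pos [ 0.5545 -0.3007  0.3105] f [6.  3.1 5.2] open 0.0228 q6 -0.66
delta tool mm [-0.8 -1.2 -0. ] spin -0.02 [ 0.002  0.003 -1.   ]
[[13.15, -0.06, -0.076, -0.06], [13.2, -0.032, -0.032, -0.084], [13.25, -0.032, -0.008, -0.08], [13.3, -0.016, -0.028, -0.072], [13.35, -0.036, -0.032, -0.06], [13.4, -0.008, -0.032, -0.06], [13.45, -0.016, -0.012, -0.016], [13.5, -0.012, 0.012, -0.012], [13.55, -0.004, 0.032, -0.016], [13.6, 0.032, 0.012, -0.016], [13.65, 0.052, 0.036, 0.052], [13.7, 0.052, 0.032, 0.052], [13.75, 0.056, 0.056, 0.008], [13.8, 0.056, 0.056, 0.008], [13.85, 0.068, 0.068, 0.072], [13.9, 0.072, 0.068, 0.052], [13.95, 0.06, 0.076, 0.032], [14.0, 0.056, 0.056, 0.008], [14.05, 0.056, 0.056, 0.008], [14.1, 0.052, 0.032, 0.052], [14.15, 0.012, 0.056, -0.008], [14.2, 0.008, 0.012, -0.016], [14.25, -0.008, 0.012, -0.016], [14.3, -0.012, 0.012, -0.016], [14.35, -0.016, -0.008, -0.04], [14.4, -0.036, -0.032, -0.06]]
14.45 [-4.52e-02 -4.55e-02  4.05e+00  3.00e-04] 0.0011335663091385252
14.45 [-4.56e-02 -4.43e-02  4.08e+00  1.00e-03] 0.0011254611705291408
14.45 [-4.58e-02 -4.36e-02  4.10e+00  1.40e-03] 0.001120072921649319
[-0.026  0.004 -0.012  0.008  0.017  0.022 -0.002 -0.011 -0.002  0.001
  0.006 -0.004 -0.008  0.001 -0.    -0.008 -0.014  0.015  0.007  0.01
  0.001 -0.007  0.001  0.   ]
t 14.5 pos [ 0.5545 -0.3013  0.3105] f [ 5.9 -2.2  4.2] open 0.0229 q6 -0.66
delta tool mm [-0.2 -1.2 -0. ] spin -0.03 [ 0.003 -0.001 -1.   ]
```

```bash
cat >> ang.py <<'E'
def fine(im,s):
    from scipy.optimize import minimize_scalar
    th,_=ang(im,s,.25);g=im.max(2).astype(float);out=[]
    for sg in(.175,-.175):
        c=proj('scene',[local(s,th,sg,.001)])[0]
        for _ in range(3):
            x,y=np.round(c).astype(int);w=g[y-4:y+5,x-4:x+5];m=np.clip(.5*np.percentile(w,80)-w,0,None)
            if m.sum()<1:break
            yy,xx=np.mgrid[y-4:y+5,x-4:x+5];c=np.array([(m*xx).sum(),(m*yy).sum()])/m.sum()
        ts=np.arange(-.35,.35,.001);q=proj('scene',[local(s,t,sg,.001) for t in ts]);out.append(ts[((q-c)**2).sum(1).argmin()])
    return th,out[0],out[1]
E
cat >> meas.py <<'E'
def run(n,s,om=4.078):
    D=[]
    for _ in range(n):
        t=get_obs()['t'];D.append((t,)+fine(get_image('scene'),s))
    D=np.array(D);t0=get_obs()['t']
    for c in(1,2,3):
        p,r=fit(D[:,0],D[:,c],t0,om);e=r.fun[:-1];print(c,np.round(p,4),'amp',np.hypot(p[0],p[1]).round(4),'rms',e.std().round(4))
    m=D[:,2:].mean(1);p,r=fit(D[:,0],m,t0,om);print('mean',t0,np.round(p,4),'amp',np.hypot(p[0],p[1]).round(4),'rms',r.fun[:-1].std().round(4))
    return D,p
E
python3 - <<'E'
from meas import *
run(30,.267)
E
```

```text
1 [-4.330e-02 -4.800e-02  4.078e+00 -1.000e-04] amp 0.0646 rms 0.0086
2 [-0.0335 -0.0388  4.078   0.0175] amp 0.0512 rms 0.0013
3 [-0.0326 -0.0385  4.078  -0.0111] amp 0.0505 rms 0.0012
mean 16.0 [-3.310e-02 -3.860e-02  4.078e+00  3.200e-03] amp 0.0509 rms 0.0007
```

```bash
python3 plan.py -.0331 -.0386 4.078 0 .04 8 10 12
python3 - <<'E'
# lag check: simulate first plan with different tau/om/omega & compare with measured at t=16.0
import numpy as np
v=np.array([6,7.5,4.5,0,-3,-3.5,0,8,18.5,29.5,38.5,43,42.5,36.5,25.5,13])/125.
d=np.diff(np.r_[0,v,0])
for om in(4.04,4.08,4.12):
  for tau in(0,.04,.08,.12):
    for g in (.6,9.81/om**2):
      T=16-11.15;tk=np.arange(17)*.125+tau
      A,B=-.264,.0116*4.078/om
      th=A*np.cos(om*T)+B*np.sin(om*T)+(np.sin(om*(T-tk))*d).sum()/om/g
      w=-A*np.sin(om*T)+B*np.cos(om*T)+(np.cos(om*(T-tk))*d).sum()/om/g
      print(om,tau,round(g,3),round(th,4),round(w,4))
E
```

```text
8 0.046 [2.3, 5.1, 6.2, 4.7, 0.7, -4.2, -7.7, -7.0] 0.0
10 0.043 [4.6, 6.2, 5.2, 2.5, -0.7, -3.5, -4.9, -4.8, -3.3, -1.4] 0.0
12 0.043 [4.1, 5.7, 5.0, 2.7, -0.4, -3.2, -4.8, -5.0, -3.8, -1.7, 0.3, 1.1] -0.0
4.04 0 0.6 -0.0457 -0.0329
4.04 0 0.601 -0.046 -0.0325
4.04 0.04 0.6 -0.0121 -0.0074
4.04 0.04 0.601 -0.0124 -0.0071
4.04 0.08 0.6 0.017 0.0231
4.04 0.08 0.601 0.0166 0.0234
4.04 0.12 0.6 0.0408 0.058
4.04 0.12 0.601 0.0404 0.0582
4.08 0 0.6 -0.0388 -0.0161
4.08 0 0.589 -0.0368 -0.0204
4.08 0.04 0.6 -0.0019 0.0046
4.08 0.04 0.589 0.0008 0.0007
4.08 0.08 0.6 0.0312 0.031
4.08 0.08 0.589 0.0344 0.0275
4.08 0.12 0.6 0.0595 0.0624
4.08 0.12 0.589 0.0632 0.0595
4.12 0 0.6 -0.0279 -0.0027
4.12 0 0.578 -0.0251 -0.0121
4.12 0.04 0.6 0.0115 0.0127
4.12 0.04 0.578 0.0158 0.0039
4.12 0.08 0.6 0.0479 0.0344
4.12 0.08 0.578 0.0536 0.0264
4.12 0.12 0.6 0.0803 0.0618
4.12 0.12 0.578 0.0872 0.0549
```

```bash
python3 plan.py -.0331 -.0386 4.055 0 .0 10 12; python3 rel.py .5533 -.3015 .3105
```

```text
10 0.042 [3.7, 5.5, 5.3, 3.5, 0.7, -2.2, -4.3, -5.1, -4.4, -2.5] 0.0
12 0.041 [3.9, 5.6, 5.3, 3.3, 0.5, -2.3, -4.2, -4.9, -4.2, -2.6, -0.8, 0.4] 0.0
t 16.0 pos [ 0.5545 -0.3013  0.3105] f [ 6.6 -2.6  3.7] open 0.0225 q6 -0.66
delta tool mm [-0.2 -1.2 -0. ] spin -0.03 [ 0.003 -0.001 -1.   ]
```

Call:
servo_tool([
  [0,-3.9,0,0,0],
  [0,-5.6,0,0,0],
  [0,-5.3,0,0,0],
  [0,-3.3,0,0,0],
  [0,-0.5,0,0,0],
  [0,2.3,0,0,0],
  [0,4.2,0,0,0],
  [0,4.9,0,0,0],
  [0,4.2,0,0,0],
  [0,2.6,0,0,0],
  [0,0.8,0,0,0],
  [0,-0.4,0,0,0],
])

```text
t: 17.5
tool_pos: [0.5544, -0.3006, 0.3104]
tool_rot: [2.172, 2.267, 0.002]
contact_force: [6.0, -0.5, 4.5]
opening: 0.023
grip_force: 59.3
```

```bash
python3 - <<'E'
from meas import *
D,p=run(30,.267,4.055)
# carriage position along rail from knobs: fit s, theta on last image
im=get_image('scene');cv2.imwrite('pics/sc8.png',im[:,:,::-1]);g=im.max(2).astype(float);C=[]
for sg in(.175,-.175):
    c=proj('scene',[local(.267,fine(im,.267)[1 if sg>0 else 2],sg,.001)])[0]
    for _ in range(3):
        x,y=np.round(c).astype(int);w=g[y-4:y+5,x-4:x+5];m=np.clip(.5*np.percentile(w,80)-w,0,None)
        yy,xx=np.mgrid[y-4:y+5,x-4:x+5];c=np.array([(m*xx).sum(),(m*yy).sum()])/m.sum()
    C.append(c)
r=least_squares(lambda q:np.ravel([proj('scene',[local(q[0],q[1],sg,q[2])])[0]-c for sg,c in zip((.175,-.175),C)]),[.267,0,0])
print('s,th,z',r.x.round(4),r.fun.round(2))
E
python3 rel.py .5533 -.3015 .3105
```

```text
1 [-0.0042  0.      4.055  -0.0104] amp 0.0042 rms 0.0011
2 [-6.400e-03  2.000e-04  4.055e+00  1.500e-02] amp 0.0064 rms 0.0012
3 [-8.300e-03  3.000e-04  4.055e+00 -9.200e-03] amp 0.0083 rms 0.0007
mean 19.0 [-7.300e-03  3.000e-04  4.055e+00  2.900e-03] amp 0.0073 rms 0.0005
s,th,z [ 0.2662 -0.0039  0.0039] [-0.13  0.03  0.18 -0.06]
t 19.05 pos [ 0.5544 -0.3006  0.3105] f [ 5.5 -1.4  4. ] open 0.0229 q6 -0.66
delta tool mm [-0.8 -1.2 -0.1] spin -0.0 [ 0.002 -0.    -1.   ]
```

```bash
python3 plan.py -.0071 .0018 4.055 0.0007 .0 8 10 12
```

```text
8 0.007 [1.7, 1.4, 0.2, -0.9, -1.4, -1.0, -0.0, 0.7] 0.7
10 0.007 [1.0, 1.1, 0.5, -0.3, -0.9, -1.1, -0.7, -0.1, 0.6, 0.7] 0.7
12 0.007 [0.5, 0.6, 0.3, -0.1, -0.6, -0.8, -0.7, -0.4, 0.0, 0.5, 0.8, 0.6] 0.7
```

Call:
servo_tool([
  [0,-1.7,0,0,0],
  [0,-1.4,0,0,0],
  [0,-0.2,0,0,0],
  [0,0.9,0,0,0],
  [0,1.4,0,0,0],
  [0,1,0,0,0],
  [0,0,0,0,0],
  [0,-0.7,0,0,0],
])

```text
t: 20.05
tool_pos: [0.5545, -0.301, 0.3104]
tool_rot: [2.172, 2.268, 0.003]
contact_force: [5.6, 0.9, 4.6]
opening: 0.0226
grip_force: 59.4
```

```bash
python3 - <<'E'
from meas import *
D,p=run(30,.267,4.055)
E
python3 rel.py .5533 -.3015 .3105
```

```text
1 [-7.000e-04 -2.100e-03  4.055e+00 -1.130e-02] amp 0.0022 rms 0.001
2 [-6.000e-04 -2.500e-03  4.055e+00  1.540e-02] amp 0.0026 rms 0.0004
3 [-9.000e-04 -3.600e-03  4.055e+00 -1.060e-02] amp 0.0037 rms 0.0006
mean 21.55 [-8.000e-04 -3.100e-03  4.055e+00  2.400e-03] amp 0.0032 rms 0.0003
t 21.55 pos [ 0.5545 -0.301   0.3104] f [ 6.3 -1.   4.3] open 0.0227 q6 -0.66
delta tool mm [-0.4 -1.2 -0.1] spin 0.01 [ 0.002  0.    -1.   ]
```

Amplitude is about 3 mrad. Holding still, then letting go.

Call:
servo_tool([
  [0,0,0,0,0],
  [0,0,0,0,0],
  [0,0,0,0,0],
  [0,0,0,0,0],
  [0,0,0,0,0],
  [0,0,0,0,0],
  [0,0,0,0,0],
  [0,0,0,0,0],
  [0,0,0,0,0],
  [0,0,0,0,0],
  [0,0,0,0,0],
  [0,0,0,0,0],
])

```text
t: 23.05
tool_pos: [0.5545, -0.301, 0.3105]
tool_rot: [2.172, 2.268, 0.003]
contact_force: [6.6, 0.1, 4.7]
opening: 0.023
grip_force: 59.4
```

Call:
servo_tool([
  [0,0,0,0,0],
  [0,0,0,0,0],
  [0,0,0,0,0],
  [0,0,0,0,0],
  [0,0,0,0,0],
  [0,0,0,0,0],
  [0,0,0,0,0],
  [0,0,0,0,0],
  [0,0,0,0,0],
  [0,0,0,0,0],
  [0,0,0,0,0],
  [0,0,0,0,0],
])

```text
t: 24.55
tool_pos: [0.5545, -0.301, 0.3104]
tool_rot: [2.172, 2.268, 0.003]
contact_force: [6.2, 0.3, 4.7]
opening: 0.0228
grip_force: 59.4
```

Call:
servo_tool([
  [0.4,0,0,0,0],
  [0.7,0,0,0,0],
  [1,0,0,0,0],
  [1,0,0,0,0],
  [1,0,0,-8,0],
  [1,0,0,-25,0],
  [1,0,0,-40,0],
  [1,0,0,-40,0],
  [1,0,0,-25,0],
  [1,0,0,-10,0],
  [1,0,0,0,0],
])

```text
t: 25.92
tool_pos: [0.5537, -0.3016, 0.4584]
tool_rot: [2.173, 2.267, 0.0]
contact_force: [0.9, -0.2, -0.4]
opening: 0.0853
grip_force: 0.0
```

```bash
python3 rel.py .5533 -.3015 .3105
python3 - <<'E'
from meas import *
D,p=run(20,.267,4.055)
a=snap('top','top9.png');b=snap('scene','sc9.png')
o=np.zeros((420,800,3),np.uint8);o[:300,:400]=cv2.resize(a,(400,300));o[:300,400:]=cv2.resize(b,(400,300))
cv2.imwrite('pics/c9.png',o[:300,:,::-1])
E
```

```text
t 25.925 pos [ 0.5537 -0.3016  0.4584] f [ 0.9 -0.2 -0.4] open 0.0853 q6 -0.66
delta tool mm [  0.2  -0.5 147.9] spin -0.03 [ 0.001 -0.001 -1.   ]
1 [ 4.000e-04  3.100e-03  4.055e+00 -1.050e-02] amp 0.0031 rms 0.0012
2 [-1.000e-04  2.000e-03  4.055e+00  1.510e-02] amp 0.0021 rms 0.0003
3 [ 1.000e-04  3.900e-03  4.055e+00 -1.040e-02] amp 0.0039 rms 0.0007
mean 26.925 [-0.000e+00  3.000e-03  4.055e+00  2.400e-03] amp 0.003 rms 0.0004
```

View pics/c9.png

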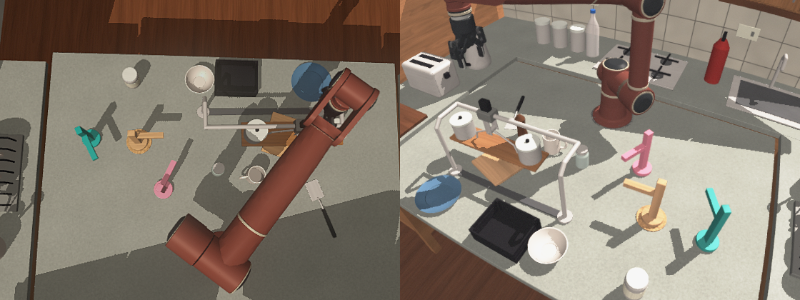

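The final picture shows the prop upright on the mat (scene half, 650,215), the carrier level above the board, the gripper well clear, and the mug, jar and mill in place. Handing in.

```bash
python3 -c "
from station import *
print(finish_job())"
```

```text
the job is handed in; nothing more can be done
None
```

The job is handed in at about 27 s, result not yet known: the wooden prop stands on the cork mat, the carrier hangs level over the board's centre (my estimate is within 1–2 mm) with about 3 mrad of swing left, and the handle is released with the arm clear.

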